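Weigh the cheese at the hall buffet

TASK

Zero the scale by pressing its big key fully down while nothing touches the pan, then take the long block of cheese from the cutting board and set it down gently on the scale's pan: flat, centred, and lying along the pan's longer side so that no edge hangs over. Do not press the key again while the cheese is on the pan, let go of the cheese, and leave everything else where it is.

Things in the scene. Friction and masses are not known exactly. Their poses are not given: they have to be found in the camera images.
- cheese: the long block of cheese to weigh: pale yellow rectangular block, 56 mm wide (its x), 150 mm long (its y), 50 mm high, about 0.35 to 0.55 kg, with a brown rind on one end. Origin at the centre of its underside, z up. It lies flat on the cutting board, at any angle within about 25 degrees of the board's length. Rigid; may be gripped firmly across its width
- board: wooden cutting board, 230 mm (its x) by 320 mm (its y), 20 mm thick, fixed to the table. Origin at the centre of its underside; z up
- scale: compact portion scale, fixed to the table: light grey housing 230 mm deep (its x) by 210 mm wide (its y). Its front, with a dark key panel and a display, is its -x side; the steel pan is at the back. Origin at the centre of its underside. The board and the scale stand one to the left and one to the right, in either order
- pan: the scale's pan, rigidly carried by the scale: flat stainless steel sheet, 140 mm (x) by 190 mm (y), no raised rim, its top 72 mm above the table. Origin 12 mm below the centre of its top face; axes as the scale's
- pan_centre (a point): centre of the pan's top face; axes as the scale's: x away from the display, y along the pan's longer side, z up
- zero_key_top (a point): centre of the top face of the zero key: the one big raised light grey key, 24 mm (x) by 34 mm (y), standing 8 mm above the dark key panel, beside the display on the scale's -y side. The key's top is 56 mm above the table; the pan's near edge lies 43 mm behind the key's centre and 16 mm above its top. The three tiny flat keys in front of it do nothing
- zero_key (a joint): travel of the zero key: 0 up, 0.004 m fully down; pressed straight down it needs 2.4 N to start and 4.8 N at the stop, and springs back by itself
- cheese_end: bystander: short end piece of the same cheese, 56 mm wide (its x), 70 mm long (its y), 50 mm high, lying on a corner of the board. Origin at the centre of its underside
- knife: bystander: cheese knife, 178 mm long along its y, 28 mm wide, 16 mm high, lying on the board near the board's +x edge. Origin at its middle, on the board
- cup: bystander: clear plastic drinking cup, 72 mm across the rim, 95 mm tall, standing on the table between board and scale. Origin at the centre of its underside
- jar: bystander: glass jar with a steel lid, 76 mm across, 110 mm tall, standing on the table between board and scale, farther from the robot than the cup. Origin at the centre of its underside
- water: bystander: clear water bottle with a cap, 68 mm across, 215 mm tall, at the back of the table near the middle. Origin at the centre of its underside
- spectacles: bystander: pair of open black spectacles, 130 mm by 140 mm, 50 mm high, on the table near the robot on its right. Origin below the bridge
Not all that is in view belongs to the job. What is shaped like the cheese but orange is not meant.

How it is judged:
By the outcome, as a careful person would: the job done as asked, in the order asked, and still so for the second after the job is handed in, with the robot touching nothing.
It also fails if it takes over 58 s, if anything falls off the work surface, if the arm or the gripper's body presses on something with over 40 N, if the wrist force passes 120 N, or if a joint passes its speed limit or range.

ROBOT

A 6-joint arm with a two-finger parallel gripper is mounted at the origin on the work surface. World frame = base frame: x ahead of the robot, y to its left, z up, the work surface at z = 0. Lengths are in mm, angles in rad, forces in N, time in s.
With the tool pointing down it reaches from about 300 to 775 mm from the base axis. Payload 14.6 kg.
Tool frame: the origin (TCP) lies at the very end of the fingers, on their centre line; the grasp point (between the pads) lies 19 mm behind it; z points along the fingers, y is the line along which they close (so a half turn about z gives the same grasp; the last joint's range is limited). The gripper opens to 94 mm and grips with 3 to 60 N. Pads are 16 mm wide; open, the fingers measure 119 mm over their backs; the gripper's body (75 mm by 177 mm) begins 78 mm behind the grasp point.
Start: joints at [1.086, 0.3, 1.521, -0, 1.321, -0.067], TCP at [223.159, 502.682, 205.446] pointing down, gripper open.
Joint ranges: [-3.03, 3.03], [-0.79, 2.21], [0.23, 2.52], [-1.04, 4.18], [0, 3.07], [-2.55, 2.55]. Speed limits (rad/s): [2.22, 2.22, 2.57, 3.14, 3.14, 3.14].

INTERFACE

Orientations are given as [roll, pitch, yaw] about the fixed x, y, z axes, in that order (R = Rz(yaw) Ry(pitch) Rx(roll)).
In Python, from cell import manip gives the robot as it stands.
- The arm moves only by the tool servo_tool, never from a script. Its argument "motion" is a list that holds one entry, the list of rows, each a list of 7 numbers: the shift along the world's x, y, z as a fraction of full scale, then the turn, a rotation vector about the world's x, y, z as a fraction of full scale, then the closure, from 0 (fully open) to 1 (shut). In form: [[[x, y, z, rx, ry, rz, gripper], ...]]. A call has 1 to 10 rows; each row is the pose to reach, as a shift and turn from the pose commanded when the call began, turning the shorter way round; what a row does not reach only later rows make up. Full scale, the value 1, is 0.5 m for a shift and pi rad for a turn. A row lasts 1/10 s, in which the tool goes at most 50 mm and 8.59 degrees, less where a joint would pass 70% of its speed; a pose out of reach is approached as far as the arm can. A call with a number of a shift or a turn outside -1 to 1 is refused whole. A call with a gripper value outside its range is refused whole. The fingers move at their own pace and stop on an object; "newtons" is the grip in N (left out, the last holds). Time passes only in rows, so rows that repeat a pose let the fingers close. It gives the time, the measured TCP pose, the force, the opening and the grip force at its end, in the units of the state.
- manip.read_state(): the state, without advancing time (a new reading comes with each control period).
- manip.camera(name): name is "side" or "top" or "wrist"; returns a dict with "frame" (384x512x3 uint8, red, green, blue), "range_z" (384x512 float32, mm along the optical axis (not along the pixel's ray), 0 where there is no reading), "vfov" (degrees; the focal length in pixels is half the picture's height over the tangent of half this angle, whatever the lens; pixels are square), "cx", "cy" (the principal point, pixels), "cam_to_world" (4x4, takes a point from camera to world coordinates). Camera axes: x right, y down, z forward; pixel columns grow to the right and rows downward; lengths in mm; the calibration is good to about 2 mm. A picture is of the moment at which its call begins.
- manip.sign_off(): hands the job in; it is judged then, once.
The state is a dict: "clock": time; "joints": joint angles; "qd": joint speeds; "effort": joint torques, N m; "eef_pos": TCP position; "eef_rot": TCP orientation; "wrist_force": force on the tool from outside, world axes, zero at the start; "moment": the same for the moment, N m; "finger_gap": finger opening in mm; "finger_force": force on a finger pad.
Only numpy, scipy, OpenCV 4.12 (cv2) and the standard library are available. Lean on these libraries where they do the work, as an engineer would, in place of code of your own. Each camera call takes 0.05 s, during which the arm holds its last target. There are 200 camera calls.

## Working session

There is one attempt and no reset: what is moved stays moved. The work goes in short steps, Python scripts to look and compute and a tool call to move; the robot and the scene stay as the last step left them, time stands still between calls to the robot, and variables do not carry over. Pictures are saved under pics/ and viewed, at most 10 in all, crops included, and the job is handed in when it is done.

Besides the shell and the picture viewer there is one more tool, called after "Emit:" as name([rows], argument=value, ...), one row to a line, values as JSON. servo_tool: Moves the arm, as the interface text tells. Its arguments: {"type":"object","properties":{"motion":{"type":"array"},"newtons":{"type":"number"}},"required":["motion"]}

```bash
mkdir -p pics
cat > h.py <<'E'
import numpy as np, cv2
from cell import manip
def cam(n):
    c=manip.camera(n); c['f']=c['frame'].shape[0]/2/np.tan(np.radians(c['vfov'])/2); return c
def cloud(c):
    z=c['range_z']; v,u=np.mgrid[:z.shape[0],:z.shape[1]]
    P=np.stack([(u-c['cx'])/c['f']*z,(v-c['cy'])/c['f']*z,z,np.ones_like(z)],-1)
    return (P@np.array(c['cam_to_world']).T)[...,:3]
def onplane(c,uv,z):
    uv=np.atleast_2d(uv).astype(float); T=np.array(c['cam_to_world'])
    d=np.c_[(uv[:,0]-c['cx'])/c['f'],(uv[:,1]-c['cy'])/c['f'],np.ones(len(uv))]@T[:3,:3].T
    return T[:3,3]+d*((z-T[2,3])/d[:,2])[:,None]
def save(c,n): cv2.imwrite('pics/'+n,cv2.cvtColor(c['frame'],cv2.COLOR_RGB2BGR))
E
python3 - <<'E'
from h import *
c=cam('top'); save(c,'top.png'); d=cam('side'); save(d,'side.png')
import pickle; pickle.dump((c,d),open('c.pkl','wb'))
s=manip.read_state(); print(s['eef_pos'],s['eef_rot'],s['wrist_force'],s['clock'])
print(np.round(c['cam_to_world'],2))
E
```

```text
[223.07233342 502.47047925 204.92875777] [-3.14051838e+00 -4.60718584e-05  2.72377525e+00] [ 0.12199487 -0.70833956 -0.33676573] 0.1
[[ 1.0000e-02 -9.9000e-01  1.6000e-01  3.8891e+02]
 [-1.0000e+00 -1.0000e-02  1.0000e-02 -2.6340e+01]
 [-1.0000e-02 -1.6000e-01 -9.9000e-01  9.5501e+02]
 [ 0.0000e+00  0.0000e+00  0.0000e+00  1.0000e+00]]
```

View pics/top.png

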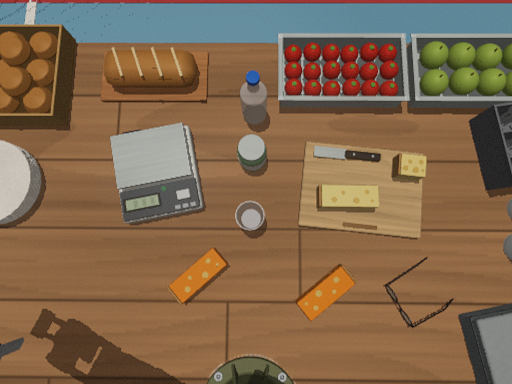

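View pics/side.png

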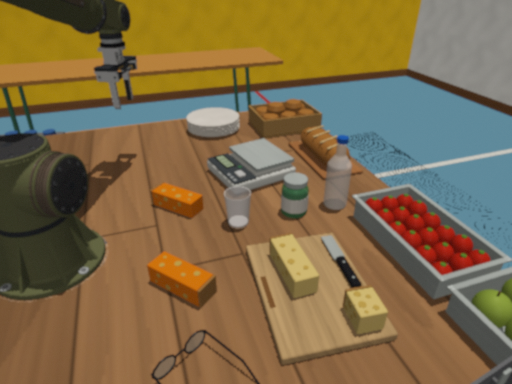

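The top view shows the scale at left with its pan around (152,155) and the light key at (183,194). The long cheese is at (349,196) on the board at right, the cup at (250,215) and the jar at (252,152). The arm is out of frame.

Run:
```python
from h import *
import pickle
c,d=pickle.load(open('c.pkl','rb'))
P=cloud(c); img=c['frame']; hsv=cv2.cvtColor(img,cv2.COLOR_RGB2HSV); H,S,V=[hsv[...,i].astype(int) for i in range(3)]
print('f',c['f'],'hsv pan',hsv[155,152],'cheese',hsv[197,340],'board',hsv[220,340],'key',hsv[194,183],'z',P[155,152],P[197,340],P[194,183],P[220,340])
def rect(m,z,roi,n):
    mm=np.zeros(m.shape,np.uint8); x0,y0,x1,y1=roi; mm[y0:y1,x0:x1]=m[y0:y1,x0:x1]
    cs=cv2.findContours(mm,cv2.RETR_EXTERNAL,cv2.CHAIN_APPROX_NONE)[0]; k=max(cs,key=cv2.contourArea)
    w=onplane(c,k[:,0,:],z)[:,:2].astype(np.float32); r=cv2.minAreaRect(w)
    print(n,np.round(r[0],1),np.round(r[1],1),round(r[2],2)); return r
zz=P[...,2]
rect((abs(zz-70)<8)&(H<35)&(S>60),70,(305,175,395,215),'cheese z')
rect((H>20)&(H<35)&(V>195)&(S>60),70,(305,175,395,215),'cheese col')
rect((abs(zz-72)<6),72,(95,110,210,195),'pan z')
rect((S<40)&(V>150)&(zz>64),72,(95,110,210,195),'pan col')
rect((S<40)&(V>150),56,(173,186,192,203),'key')
rect((zz>10),50,(100,110,212,230),'housing')
rect((zz>10),95,(232,195,270,235),'cup');rect((zz>10),110,(232,130,270,175),'jar')
a=cv2.resize(img[115:230,105:215],None,fx=5,fy=5,interpolation=cv2.INTER_CUBIC)
b=cv2.resize(img[170:220,300:400],None,fx=2.4,fy=2.4,interpolation=cv2.INTER_CUBIC)
cv2.imwrite('pics/crop.png',cv2.cvtColor(np.hstack([a,np.pad(b,((0,a.shape[0]-b.shape[0]),(0,0),(0,0)))]),cv2.COLOR_RGB2BGR))
```

```text
f 356.5155797520716 hsv pan [ 45   9 175] cheese [ 23 101 202] board [ 17 107 176] key [ 21   9 188] z [624.56998843 253.10439868  71.41481361] [ 520.36303126 -224.93227065   67.38410645] [526.56303717 172.78168027  56.44788322] [ 466.48761205 -233.90579111   19.9837782 ]
cheese z [ 522.8 -244.6] [ 55.7 150.5] 0.44
cheese col [ 525.3 -249.9] [ 50.7 137.3] 0.44
pan z [623.6 258.5] [141.  190.3] 11.73
pan col [624.6 258.9] [138.7 188.4] 11.88
key [527.7 174. ] [20.9 31.8] 11.94
housing [587.6 246.6] [242.1 215. ] 11.88
cup [469.5   2.2] [70.3 67.8] 0.46
jar [621.4  -2.4] [90.7 71. ] 0.42
```

View pics/crop.png

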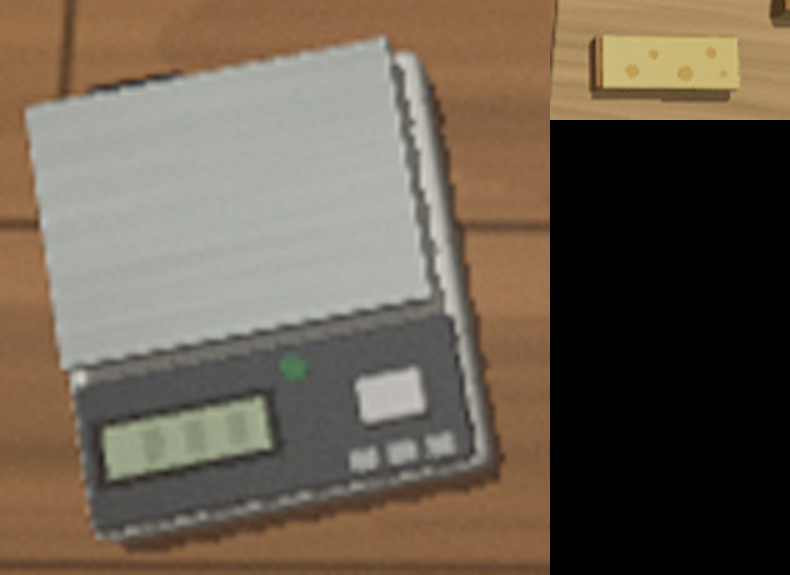

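The crop shows the pan, yawed about 11.8° from the world axes, and the big key right of the display. Its position (527,174) agrees with what the pan geometry predicts. I'll move above the key with the fingers closed.

Emit:
servo_tool([
  [[0.608,-0.657,-0.1,0,0,-0.301,1],[0.608,-0.657,-0.1,0,0,-0.301,1],[0.608,-0.657,-0.1,0,0,-0.301,1],[0.608,-0.657,-0.1,0,0,-0.301,1],[0.608,-0.657,-0.1,0,0,-0.301,1],[0.608,-0.657,-0.1,0,0,-0.301,1],[0.608,-0.657,-0.1,0,0,-0.301,1],[0.608,-0.657,-0.1,0,0,-0.301,1],[0.608,-0.657,-0.1,0,0,-0.301,1],[0.608,-0.657,-0.1,0,0,-0.301,1]],
], newtons=10)

```text
clock: 1.1
eef_pos: [529.4, 170.1, 154.1]
eef_rot: [-3.14, 0.001, 1.773]
wrist_force: [-0.9, 0.5, 0.3]
finger_gap: 17.5
finger_force: 0.0
```

Emit:
servo_tool([
  [[0,0,0,0,0,0,1],[0,0,0,0,0,0,1],[0,0,0,0,0,0,1]],
])

```text
clock: 1.4
eef_pos: [526.5, 175.3, 155.7]
eef_rot: [3.141, -0.0, 1.78]
wrist_force: [0.2, 0.1, 0.2]
finger_gap: 0.6
finger_force: 0.0
```

Emit:
servo_tool([
  [[0,-0.002,-0.09,0,0,0,1],[0,-0.002,-0.15,0,0,0,1],[0,-0.002,-0.18,0,0,0,1],[0,-0.002,-0.19,0,0,0,1],[0,-0.002,-0.19,0,0,0,1],[0,-0.002,-0.19,0,0,0,1]],
])

```text
clock: 2.0
eef_pos: [527.6, 173.7, 61.6]
eef_rot: [3.14, -0.0, 1.779]
wrist_force: [0.2, 0.4, -0.4]
finger_gap: 0.7
finger_force: 0.0
```

Emit:
servo_tool([
  [[0,0,-0.006,0,0,0,1],[0,0,-0.01,0,0,0,1],[0,0,-0.014,0,0,0,1],[0,0,-0.014,0,0,0,1],[0,0,-0.014,0,0,0,1]],
])

```text
clock: 2.5
eef_pos: [527.4, 173.3, 53.8]
eef_rot: [3.141, -0.0, 1.778]
wrist_force: [1.0, 0.7, 2.8]
finger_gap: 0.4
finger_force: 1.8
```

Emit:
servo_tool([
  [[0,0,-0.003,0,0,0,1],[0,0,-0.005,0,0,0,1],[0,0,-0.005,0,0,0,1],[0,0,-0.005,0,0,0,1]],
])

```text
clock: 2.9
eef_pos: [527.5, 173.3, 52.1]
eef_rot: [3.14, -0.0, 1.778]
wrist_force: [-4.1, 0.1, 16.3]
finger_gap: 0.3
finger_force: 8.0
```

The wrist force reads 16 N, well above the 4.8 N stop force, so the key is fully down. I'll retract and go above the cheese.

Emit:
servo_tool([
  [[0,0,0,0,0,0,1],[0,0,0.03,0,0,0,1],[0,0,0.12,0,0,0,1],[0,0,0.21,0,0,0,1],[0,0,0.27,0,0,0,1],[0,0,0.27,0,0,0,0]],
], newtons=25)

```text
clock: 3.5
eef_pos: [528.5, 173.4, 189.9]
eef_rot: [3.135, -0.0, 1.778]
wrist_force: [-0.4, 0.3, 0.1]
finger_gap: 5.4
finger_force: 0.0
```

Emit:
servo_tool([
  [[-0.009,-0.837,0,0,0,-0.064,0],[-0.009,-0.837,0,0,0,-0.064,0],[-0.009,-0.837,0,0,0,-0.064,0],[-0.009,-0.837,0,0,0,-0.064,0],[-0.009,-0.837,0,0,0,-0.064,0],[-0.009,-0.837,0,0,0,-0.064,0],[-0.009,-0.837,0,0,0,-0.064,0],[-0.009,-0.837,0,0,0,-0.064,0],[-0.009,-0.837,0,0,0,-0.064,0],[-0.009,-0.837,0,0,0,-0.064,0]],
])

```text
clock: 4.5
eef_pos: [521.9, -247.0, 184.4]
eef_rot: [-3.14, -0.001, 1.574]
wrist_force: [0.7, 1.7, -0.4]
finger_gap: 85.1
finger_force: 0.0
```

Run:
```python
from h import *
for i in range(3): w=cam('wrist')
save(w,'w1.png'); P=cloud(w); hsv=cv2.cvtColor(w['frame'],cv2.COLOR_RGB2HSV)
m=((abs(P[...,2]-70)<8)&(np.abs(P[...,0]-523)<60)&(np.abs(P[...,1]+245)<95)).astype(np.uint8)
k=max(cv2.findContours(m,0,cv2.CHAIN_APPROX_NONE)[0],key=cv2.contourArea)
print(cv2.minAreaRect(onplane(w,k[:,0],70)[:,:2].astype(np.float32)), P[...,2][m>0].mean())
s=manip.read_state(); print(s['clock'],s['eef_pos'],s['eef_rot'],s['finger_gap'])
```

```text
((525.7931518554688, -244.32318115234375), (148.34817504882812, 55.31796646118164), 89.57333374023438) 69.40962328713576
4.65 [ 522.65779509 -243.90184181  185.35326525] [-3.14063751e+00 -6.97379751e-04  1.57812978e+00] 93.29513173129688
```

View pics/w1.png

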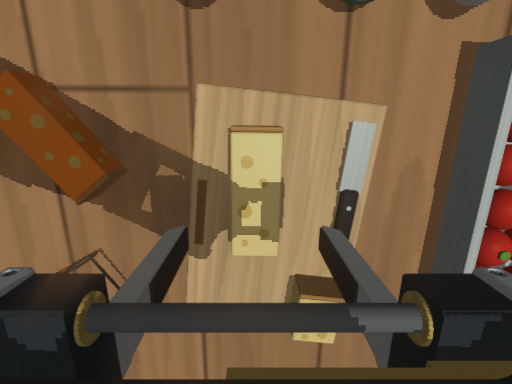

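The wrist view shows the long cheese at (257,190), aligned between the fingers. The knife at (355,170) is clear of the right finger. I'll descend and grasp.

Emit:
servo_tool([
  [[0.003,0,-0.1,0,0,0,0],[0.003,0,-0.18,0,0,0,0],[0.003,0,-0.25,0,0,0,0],[0.003,0,-0.29,0,0,0,0],[0.003,0,-0.316,0,0,0,0],[0.003,0,-0.316,0,0,0,0],[0.003,0,-0.316,0,0,0,0]],
])

```text
clock: 5.35
eef_pos: [524.8, -245.0, 29.0]
eef_rot: [3.14, 0.001, 1.578]
wrist_force: [-0.1, 0.2, 1.2]
finger_gap: 94.1
finger_force: 0.0
```

Emit:
servo_tool([
  [[0,0,0,0,0,0,1],[0,0,0,0,0,0,1],[0,0,0,0,0,0,1],[0,0,0,0,0,0,1],[0,0,0,0,0,0,1],[0,0,0,0,0,0,1],[0,0,0,0,0,0,1],[0,0,0,0,0,0,1]],
], newtons=30)

```text
clock: 6.15
eef_pos: [524.2, -245.4, 28.1]
eef_rot: [3.141, 0.0, 1.577]
wrist_force: [0.3, 0.1, 1.1]
finger_gap: 56.1
finger_force: 29.9
```

Emit:
servo_tool([
  [[0,0,0.02,0,0,0,1],[0,0,0.05,0,0,0,1],[0,0,0.1,0,0,0,1],[0,0,0.16,0,0,0,1],[0,0,0.22,0,0,0,1],[0,0,0.28,0,0,0,1],[0,0,0.32,0,0,0,1],[0,0,0.34,0,0,0,1],[0,0,0.34,0,0,0,1],[0,0,0.34,0,0,0,1]],
])

```text
clock: 7.15
eef_pos: [523.7, -245.1, 197.0]
eef_rot: [-3.14, -0.001, 1.577]
wrist_force: [0.0, 0.4, -6.1]
finger_gap: 56.1
finger_force: 29.9
```

Run:
```python
from h import *
T=[cam('wrist'),cam('side')]; w=T[0]
v=np.hstack([x['frame'][:, :] for x in T]); v=cv2.resize(v,(800,300)); cv2.imwrite('pics/lift.png',v[...,::-1])
s=manip.read_state(); R=s['eef_pos']; print(R,s['eef_rot'],s['moment'],s['wrist_force'],s['finger_gap'])
P=cloud(w)
m=((abs(P[...,2]-(R[2]-28+70))<10)&(np.abs(P[...,0]-523)<40)&(np.abs(P[...,1]+245)<95)).astype(np.uint8)
print(np.percentile(P[m>0],[1,99],axis=0))
k=max(cv2.findContours(m,0,cv2.CHAIN_APPROX_NONE)[0],key=cv2.contourArea); x,y,a,b=cv2.boundingRect(k); print(x,y,a,b)
```

```text
[ 523.68355791 -245.08231129  196.61091107] [-3.13958911e+00 -1.08624850e-03  1.57706672e+00] [-0.02910997  0.06351413  0.00166867] [-0.0856765  -0.14379918 -4.72358718] 55.94055769747447
[[ 491.87017633 -312.58772176  234.76182551]
 [ 555.68387981 -170.8005418   245.2066302 ]]
176 129 152 174
```

View pics/lift.png

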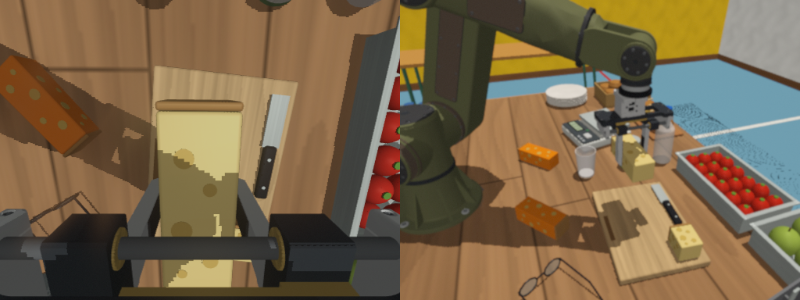

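The cheese is held level in the gripper with the rind end at +y, centred on the tool, and nothing else moved. I'll carry it across, in y first and then x, which keeps it clear of the bottle.

Emit:
servo_tool([
  [[0,0.06,0.01,0,0,0,1],[0,0.14,0.02,0,0,0,1],[0,0.22,0.02,0,0,0.01,1],[0,0.3,0.02,0,0,0.02,1],[0,0.38,0.02,0,0,0.03,1],[0,0.46,0.02,0,0,0.04,1],[0,0.54,0.02,0,0,0.05,1],[0,0.62,0.02,0,0,0.064,1],[0.03,0.7,0.02,0,0,0.064,1],[0.06,0.76,0.02,0,0,0.064,1]],
])

```text
clock: 8.25
eef_pos: [553.9, 137.0, 207.2]
eef_rot: [-3.14, -0.0, 1.779]
wrist_force: [0.6, -1.4, -4.6]
finger_gap: 55.9
finger_force: 29.9
```

Emit:
servo_tool([
  [[0.04,0.06,0,0,0,0,1],[0.08,0.12,0,0,0,0,1],[0.11,0.18,0,0,0,0,1],[0.13,0.22,0,0,0,0,1],[0.141,0.247,0,0,0,0,1],[0.141,0.247,0,0,0,0,1],[0.141,0.247,-0.06,0,0,0,1],[0.141,0.247,-0.1,0,0,0,1],[0.141,0.247,-0.12,0,0,0,1],[0.141,0.247,-0.12,0,0,0,1]],
])

```text
clock: 9.25
eef_pos: [624.0, 257.5, 146.3]
eef_rot: [-3.139, 0.0, 1.778]
wrist_force: [-0.4, -0.8, -5.6]
finger_gap: 56.0
finger_force: 29.9
```

Run:
```python
from h import *
for i in range(4): w=cam('wrist')
s=manip.read_state(); R=s['eef_pos']; print(s['clock'],R,s['eef_rot'],s['wrist_force'],s['finger_gap'])
P=cloud(w); h=R[2]-28+70; hsv=cv2.cvtColor(w['frame'],cv2.COLOR_RGB2HSV)
a=np.radians(11.85); d=P[...,:2]-[624.2,258.7]; X=d@[np.cos(a),np.sin(a)]; Y=d@[-np.sin(a),np.cos(a)]
m=(abs(P[...,2]-h)<10)&(abs(X)<24)&(abs(Y)<90)&(hsv[...,1]>60)
A=np.c_[X[m],Y[m],np.ones(m.sum())]; print('plane',np.linalg.lstsq(A,P[m][:,2],rcond=None)[0],m.sum(),'expected',h)
m=(abs(P[...,2]-h)<10)&(abs(X)<45)&(abs(Y)<90)&(hsv[...,1]>60);print(np.percentile(X[m],[1,99]),np.percentile(Y[m],[1,99]))
t=cam('top'); save(t,'top2.png')
v=np.hstack([w['frame'],t['frame']]);cv2.imwrite('pics/over.png',cv2.resize(v,(800,300))[...,::-1])
```

```text
9.45 [625.14017616 258.21719893 149.37642695] [ 3.13959969e+00 -2.51368235e-04  1.77800845e+00] [ 0.12974702  1.39098934 -5.87039954] 56.3081167911613
plane [ 1.51076972e-03 -2.21353331e-03  1.90712850e+02] 18352 expected 191.37642695272785
[-25.69561306  29.10625489] [-68.58225316  73.3797525 ]
```

View pics/over.png

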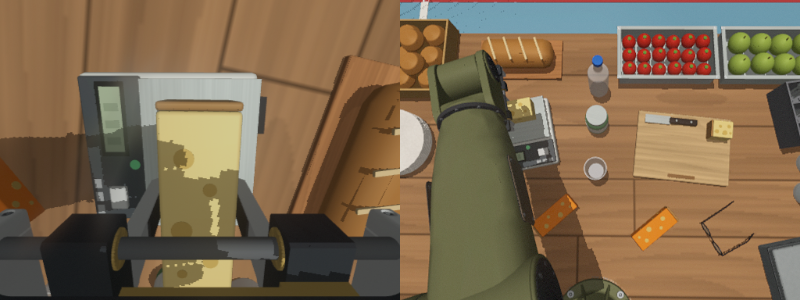

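The cheese is level, aligned with the pan and centred over it. I'll lower it.

Emit:
servo_tool([
  [[0,0,-0.05,0,0,0,1],[0,0,-0.09,0,0,0,1],[0,0,-0.11,0,0,0,1],[0,0,-0.12,0,0,0,1],[0,0,-0.122,0,0,0,1],[0,0,-0.124,0,0,0,1],[0,0,-0.124,0,0,0,1]],
])

```text
clock: 10.2
eef_pos: [625.0, 258.3, 86.8]
eef_rot: [3.14, -0.0, 1.778]
wrist_force: [0.8, 0.1, -5.4]
finger_gap: 56.1
finger_force: 29.9
```

Emit:
servo_tool([
  [[0,0,-0.002,0,0,0,1],[0,0,-0.004,0,0,0,1],[0,0,-0.006,0,0,0,1],[0,0,-0.006,0,0,0,1],[0,0,-0.006,0,0,0,1]],
])

```text
clock: 10.7
eef_pos: [624.7, 258.2, 82.9]
eef_rot: [-3.142, 0.0, 1.778]
wrist_force: [0.2, 0.3, -5.7]
finger_gap: 56.3
finger_force: 29.9
```

Emit:
servo_tool([
  [[0,0,-0.001,0,0,0,1],[0,0,-0.002,0,0,0,1],[0,0,-0.003,0,0,0,1],[0,0,-0.003,0,0,0,1],[0,0,-0.003,0,0,0,1]],
])

```text
clock: 11.2
eef_pos: [624.7, 258.2, 81.4]
eef_rot: [-3.142, 0.0, 1.778]
wrist_force: [0.5, -0.4, -5.6]
finger_gap: 56.1
finger_force: 29.9
```

Emit:
servo_tool([
  [[0,0,-0.0005,0,0,0,1],[0,0,-0.001,0,0,0,1],[0,0,-0.001,0,0,0,1]],
])

```text
clock: 11.5
eef_pos: [624.7, 258.2, 80.9]
eef_rot: [-3.142, 0.0, 1.778]
wrist_force: [0.6, 0.2, -5.6]
finger_gap: 56.1
finger_force: 29.9
```

Emit:
servo_tool([
  [[0,0,-0.001,0,0,0,1],[0,0,-0.002,0,0,0,1],[0,0,-0.002,0,0,0,1],[0,0,-0.002,0,0,0,1]],
])

```text
clock: 11.9
eef_pos: [624.7, 258.2, 80.1]
eef_rot: [3.141, -0.0, 1.778]
wrist_force: [-0.7, -0.5, -2.8]
finger_gap: 56.2
finger_force: 29.9
```

It has made contact. I'll lower half a millimetre more, then release and retreat.

Emit:
servo_tool([
  [[0,0,-0.001,0,0,0,1],[0,0,-0.001,0,0,0,1],[0,0,-0.001,0,0,0,1]],
])

```text
clock: 12.2
eef_pos: [624.7, 258.2, 80.1]
eef_rot: [3.141, -0.0, 1.778]
wrist_force: [-5.3, -2.4, 4.7]
finger_gap: 56.3
finger_force: 29.9
```

Emit:
servo_tool([
  [[0,0,0,0,0,0,0],[0,0,0,0,0,0,0],[0,0,0,0,0,0,0],[0,0,0,0,0,0,0],[0,0,0,0,0,0,0],[0,0,0,0,0,0,0],[0,0,0,0,0,0,0]],
])

```text
clock: 12.9
eef_pos: [624.7, 258.2, 79.4]
eef_rot: [3.142, 0.0, 1.778]
wrist_force: [-0.2, -1.2, -0.1]
finger_gap: 94.0
finger_force: 0.0
```

Emit:
servo_tool([
  [[0,0,0.02,0,0,0,0],[0,0,0.06,0,0,0,0],[0,0,0.12,0,0,0,0],[0,0,0.18,0,0,0,0],[0,0,0.24,0,0,0,0],[0,0,0.28,0,0,0,0],[0,0,0.3,0,0,0,0]],
])

```text
clock: 13.6
eef_pos: [625.0, 258.3, 232.5]
eef_rot: [3.138, -0.0, 1.778]
wrist_force: [0.9, -0.8, -0.4]
finger_gap: 94.0
finger_force: 0.0
```

Emit:
servo_tool([
  [[-0.08,0.06,0,0,0,0,0],[-0.16,0.12,0,0,0,0.05,0],[-0.24,0.18,0,0,0,0.1,0],[-0.32,0.24,0,0,0,0.15,0],[-0.4,0.3,0,0,0,0.2,0],[-0.48,0.36,0,0,0,0.25,0],[-0.56,0.42,0,0,0,0.28,0],[-0.64,0.48,0,0,0,0.28,0],[-0.7,0.49,0,0,0,0.28,0],[-0.7,0.49,0,0,0,0.28,0]],
])

```text
clock: 14.6
eef_pos: [271.4, 504.1, 229.3]
eef_rot: [-3.141, -0.0, 2.662]
wrist_force: [0.8, -0.3, 0.2]
finger_gap: 93.9
finger_force: 0.0
```

Run:
```python
from h import *
for i in range(6): t=cam('top')
save(t,'end.png'); s=manip.read_state(); print(s['clock'],s['eef_pos'],np.abs(s['qd']).max(),s['wrist_force'])
P=cloud(t); a=np.radians(11.85); d=P[...,:2]-[624.2,258.7]; X=d@[np.cos(a),np.sin(a)]; Y=d@[-np.sin(a),np.cos(a)]
m=((abs(P[...,2]-122)<10)&(abs(X)<70)&(abs(Y)<95)).astype(np.uint8)
k=max(cv2.findContours(m,0,cv2.CHAIN_APPROX_NONE)[0],key=cv2.contourArea)
print(cv2.minAreaRect(onplane(t,k[:,0],122)[:,:2].astype(np.float32)),P[...,2][m>0].mean())
```

```text
14.9 [275.75332663 502.69837935 229.33796116] 0.002317393056213366 [-0.45280038 -0.33794139  0.43095945]
((620.2572021484375, 255.67593383789062), (58.46475601196289, 150.84750366210938), 11.327054977416992) 120.72119559577564
```

View pics/end.png

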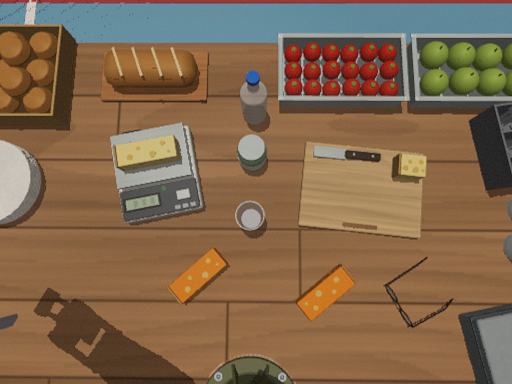

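The final view shows the cheese flat on the pan near (147,152), within about 5 mm of its centre and aligned, with everything else where it was.

```bash
python3 -c "
from cell import manip
print(manip.sign_off())"
```

```text
the job is handed in; nothing more can be done
None
```

I zeroed the scale with the pan empty, then set the long cheese flat on the pan, along its longer side and about 5 mm from centre by the top camera, let go of it and handed the job in at about 15 s of the 58 s; the last picture shows everything else where it was.

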